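Draw back and hold the piston of a resin injection press

TASK

The piston rod of the blue injection press is locked by the upright pin with the yellow knob: pull the pin straight up out of the press and stand it in the white pot. Then take the black grip post and draw the piston rod gently and straight out of its guide until the whole red band is outside but no blue shows yet, so that the breech is clear for a new cartridge. Finish while still gripping the post and holding the rod there; leave the jar, the plaster cast, the wax knife and the pot standing where they are.

Things in the scene. Friction and masses are not known exactly. Their poses are not given: they have to be found in the camera images.
- press: Blue hand injection press, fixed; yaw varies. Origin on the bench below the front face of its guide block; +x runs back along the bore (the rod comes out along -x), +z up. In this frame: guide block x 0 to 100, y -30 to 30, top z 96.5; aluminium breech x 100 to 200, top z 80; rear block x 200 to 230, top z 96.5, brass nozzle to 255; base plate x -10 to 240, 110 wide, 12 thick.
- bore_mouth (a point): Centre of the level square bore (21.5 x 21.5) where it opens in the front face of the guide block, 55.75 above the bench; same axes as the press. The bore's floor is 45 above the bench. The piston rod in it is a loose 20 x 20 steel bar, 202 long, 0.3 to 0.55 kg, sliding with little friction and no spring; it cannot be drawn while the pin is in.
- rod_grip (a point): Centre of the black upright grip post (20 diameter, 50 tall) on the rod's front end; 92.5 above the bench, 27.5 above the rod's top face. With the rod fully in it is 45 in front of the guide's face; a red band on the rod then lies 34 to 44 inside the face, a blue band 62 to 70 inside: drawing the rod out by 44 shows all the red, by 62 the first blue. x, z as the press's.
- pin_knob (a point): Centre of the yellow knob (24 diameter, 24 tall) on top of the steel lock pin (shaft 10 diameter, 0.07 kg); the pin's lower end is 107 below, its top 12 above. At the start the pin stands in a 12 wide round socket in the guide block's top (x 80, y 0 of the press), 43.5 deep, its end in a notch of the rod; lifted straight up by more than that it is free.
- pin_tip (a point): Lower end of the lock pin, on its axis, 107 below the knob's centre; z along the pin towards the knob.
- pot: White open pot, loose, 0.45 kg, 70 tall, 60 across at the foot and 68 at the rim, wall 4, inner floor 6 above the bench. Origin: centre of its underside. It changes places with the jar from start to start. The pin stands leaning in it with its knob above the rim.
- jar: Amber glass jar with black lid, 64 diameter, 75 tall; to be left alone. Origin: centre of its underside.
- cast: Plaster dental cast with a row of white teeth, 64 wide, 64 long, 25 tall; to be left alone. Origin: on its underside.
- knife: Wax knife (small spatula) with orange handle, 170 long, lying flat; to be left alone.
There are look-alikes about, which are no part of the job. What is shaped like the part that bears pin_knob but turquoise is not meant. What is shaped like the part that bears rod_grip but green is not meant.

How it is judged:
By the outcome, as a careful person would: the job done as asked, in the order asked, and still so for the second after the job is handed in, while the arm keeps its last pose, push and grip.
It also fails if it takes over 58 s, if anything falls off the work surface, if the arm or the gripper's body presses on something with over 40 N, if the wrist force passes 120 N, or if a joint passes its speed limit or range.

ROBOT

A 6-joint arm with a two-finger parallel gripper is mounted at the origin on the work surface. World frame = base frame: x ahead of the robot, y to its left, z up, the work surface at z = 0. Lengths are in mm, angles in rad, forces in N, time in s.
With the tool pointing down it reaches from about 250 to 775 mm from the base axis. Payload 4 kg.
Tool frame: the origin (TCP) lies at the very end of the fingers, on their centre line; the grasp point (between the pads) lies 19 mm behind it; z points along the fingers, y is the direction in which the jaws open and shut (so a half turn about z gives the same grasp; the last joint's range is limited). The gripper opens to 85 mm and grips with 20 to 120 N. Pads are 22 mm wide; open, the fingers measure 114 mm over their backs; the gripper's body (76 mm by 85 mm) begins 54 mm behind the grasp point. The pads swing forward as they close: fully open they stand 13 mm farther back than shut.
Start: joints at [-1.329, 0.087, 1.371, -0, 1.684, -0.103], TCP at [185.903, -517.649, 202.341] pointing down, gripper open.
Joint ranges: [-3.1, 3.1], [-0.76, 2.03], [0.27, 2.55], [-1.08, 4.22], [0.17, 2.65], [-2.57, 2.57]. Speed limits (rad/s): [2.79, 2.79, 3.14, 3.14, 3.14, 3.14].

INTERFACE

Orientations are given as a unit quaternion [x, y, z, w].
In Python, from station import goto, line_to, move_j, set_gripper, hold, solve_ik, grab_frame, calibration, IKError, job_done, silhouettes, read_clock, read_joint_pos, read_qd, read_joint_efforts, read_eef_pos, read_orientation, read_ft_force, read_wrist_torque, read_width gives the robot as it stands. Calls block until the motion is done:
- goto(position, orientation): joint-space move of the TCP to a pose.
- line_to(position, attitude=None, max_speed=150, until_force=None): straight line of the TCP; attitude=None keeps the orientation; max_speed is the mean speed in mm/s. With until_force (N) it stops when the force on the tool has changed by that much, and returns True; else False.
- move_j(angles): joint-space move.
- set_gripper(opening): opening from 0.0 (shut) to 1.0 (fully open); the grip force is fixed at half the most; returns when the fingers have stopped.
- hold(seconds).
- solve_ik(position, orientation): joint angles nearest the present ones, or None.
- grab_frame(name): name is "scene" or "top" or "wrist"; returns (picture, depth): 384x512x3 uint8, red, green, blue; 384x512 float32, mm along the optical axis (not along the pixel's ray), 0 where there is no reading.
- calibration(name): a dict with "vfov" (degrees; the focal length in pixels is half the picture's height over the tangent of half this angle, whatever the lens; pixels are square), "cx", "cy" (the principal point, pixels), "world_to_cam" (4x4, takes a point from world to camera coordinates); the wrist camera has in their place "tool_from_camera" (4x4, takes a point from camera to tool coordinates, whose origin is the TCP and whose axes are the flange's). Camera axes: x right, y down, z forward; pixel columns grow to the right and rows downward; lengths in mm; the calibration is good to about 2 mm. A picture is of the moment at which its call begins: read the wrist's pose just before it. calibration takes no time and is no camera call.
A pose or a line that the arm cannot do raises IKError and nothing moves.
- job_done(): hands the job in, once; it reports no verdict.
Trained networks look in the newest picture that a camera, given by its name, has taken for a name from the list of things; names that differ only in an ending like _2 or _b are one class to them, and where a whole thing is asked for, a point or a joint stands for the part that bears it (a point fixed in the world has none). Each returns a list of dicts, best first, with "conf" (0 to 1); they miss things now and then, are a little off and sometimes report something else, mostly with a low value. They report only what shows in the picture. A call takes as long as a camera call. They do not tell look-alikes from the thing itself.
- silhouettes(label, camera): "pixels" (384x512 bool, what is visible of it) and "point" ([column, row] in pixels, amid what is visible of it).
Readings, each from a call of its own:
- read_clock(): time.
- read_joint_pos(): joint angles.
- read_qd(): joint speeds.
- read_joint_efforts(): joint torques, N m.
- read_eef_pos(): TCP position.
- read_orientation(): TCP orientation.
- read_ft_force(): force on the tool from outside, world axes, zero at the start.
- read_wrist_torque(): the same for the moment, N m.
- read_width(): opening from 0.0 (shut) to 1.0 (fully open).
Only numpy, scipy, OpenCV 4.12 (cv2) and the standard library are available. Lean on these libraries where they do the work, as an engineer would, in place of code of your own. Each camera call takes 0.05 s, during which the arm holds its last target.

## Working session

There is one attempt and no reset: what is moved stays moved. The work goes in short steps, each a Python script; the robot and the scene stay as the last script left them, time stands still between calls to the robot, and variables do not carry over. Pictures are saved under pics/ and viewed, and the job is handed in when it is done.

```bash
ls; mkdir -p pics
cat > h.py <<'E'
import numpy as np, cv2
from station import *
from scipy.spatial.transform import Rotation as R
def cam(name):
    c=calibration(name); f=192/np.tan(np.radians(c['vfov'])/2); return c,f
def px2w(name,u,v,d):
    c,f=cam(name); p=np.array([(u-c['cx'])/f*d,(v-c['cy'])/f*d,d,1.0])
    return (np.linalg.inv(np.array(c['world_to_cam']))@p)[:3]
def w2px(name,P):
    c,f=cam(name); q=np.array(c['world_to_cam'])@np.r_[P,1]; return q[0]/q[2]*f+c['cx'],q[1]/q[2]*f+c['cy'],q[2]
def ray(name,u,v):
    c,f=cam(name); M=np.linalg.inv(np.array(c['world_to_cam'])); return M[:3,3], M[:3,:3]@np.array([(u-c['cx'])/f,(v-c['cy'])/f,1])
def atz(name,u,v,z):
    o,d=ray(name,u,v); return o+d*(z-o[2])/d[2]
def cloud(name,depth):
    v,u=np.mgrid[0:384,0:512]; c,f=cam(name)
    P=np.stack([(u-c['cx'])/f*depth,(v-c['cy'])/f*depth,depth,np.ones_like(depth)],-1)
    W=P@np.linalg.inv(np.array(c['world_to_cam'])).T
    W=W[...,:3]; W[depth<=0]=np.nan; return W
def save(n,im): cv2.imwrite('pics/'+n,cv2.cvtColor(im,cv2.COLOR_RGB2BGR))
def down(yaw): # jaw (tool y) direction; tool z down
    # tool x = (cos,sin), y = (sin,-cos)
    return (R.from_euler('z',yaw)*R.from_euler('x',np.pi)).as_quat()
E
python3 - <<'E'
from h import *
for n in ['scene','top']:
    im,d=grab_frame(n); save(n+'0.png',im); np.savez(f'{n}0.npz',im=im,d=d)
    print({k:np.round(v,3).tolist() for k,v in calibration(n).items()})
    for l in ['press','rod_grip','pin_knob','pot','jar','cast','knife']:
        for s in silhouettes(l,n):
            print(n,l,round(s['conf'],2),np.round(s['point'],1),s['pixels'].sum())
print(read_clock(),read_orientation(),calibration('wrist'))
E
```

```text
pics
{'vfov': 50.156, 'cx': 249.172, 'cy': 191.522, 'world_to_cam': [[-0.057, 0.998, -0.007, 41.911], [0.575, 0.028, -0.818, -230.334], [-0.816, -0.051, -0.576, 1488.744], [0.0, 0.0, 0.0, 1.0]]}
scene press 0.62 [242.1 272.8] 4823
scene rod_grip 0.91 [238.5 245.1] 346
scene rod_grip 0.74 [247.6 178.3] 560
scene pin_knob 0.58 [238.7 208.5] 253
scene pin_knob 0.5 [188.  221.2] 230
scene pot 0.87 [159.5 201.5] 825
scene jar 0.89 [346.8 200.2] 808
scene cast 0.87 [419.5 247.9] 642
scene knife 0.68 [ 91.9 255.3] 1041
scene knife 0.5 [244.3 273.6] 4713
scene knife 0.38 [161.4 200.4] 825
{'vfov': 51.494, 'cx': 253.689, 'cy': 190.881, 'world_to_cam': [[-0.007, -1.0, 0.008, -19.701], [-0.995, 0.006, -0.102, 557.191], [0.102, -0.008, -0.995, 1320.383], [0.0, 0.0, 0.0, 1.0]]}
top press 0.79 [249.6 145.9] 2272
top rod_grip 0.71 [260.1 180.9] 84
top rod_grip 0.56 [255.1 250.4] 321
top pin_knob 0.65 [258.7 148.8] 45
top pot 0.68 [319.7 205.3] 385
top jar 0.52 [178.5 207.2] 324
top cast 0.9 [128.5 173.6] 317
top knife 0.93 [354.  154.3] 560
0.8 [9.85178503e-01 1.71532249e-01 1.71212755e-05 6.70409789e-05] {'vfov': 64.20128193151712, 'cx': 260.08326520366427, 'cy': 188.4842157520498, 'tool_from_camera': array([[ 3.22691060e-04, -9.47250368e-01, -3.20494362e-01,
         8.20667173e+01],
       [ 9.99999921e-01,  2.30788727e-04,  3.24736842e-04,
         4.60621580e-01],
       [-2.33640607e-04, -3.20494441e-01,  9.47250367e-01,
        -1.71013942e+02],
       [ 0.00000000e+00,  0.00000000e+00,  0.00000000e+00,
         1.00000000e+00]])}
```

View pics/scene0.png

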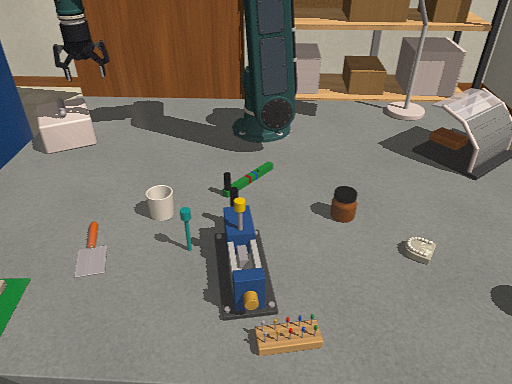

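View pics/top0.png

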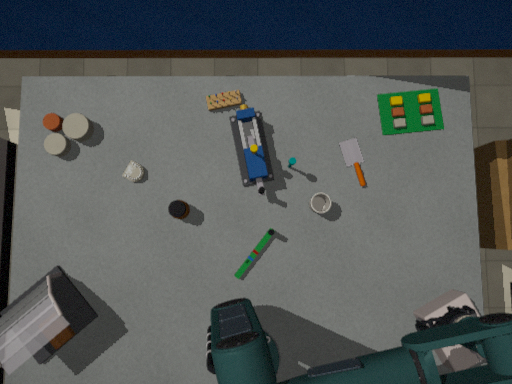

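Run:
```python
from h import *
a=np.load('scene0.npz')['im'][140:330,130:370]; b=np.load('top0.npz')['im'][100:280,150:390]
save('crop0.png',np.vstack([cv2.resize(a,None,fx=2.6,fy=1.55*1.0),cv2.resize(b,None,fx=2.6,fy=1.6)]) if 0 else cv2.resize(a,None,fx=3.1,fy=3.1))
save('crop1.png',cv2.resize(b,None,fx=3.1,fy=3.1))
```

```text
(no output)
```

View pics/crop0.png

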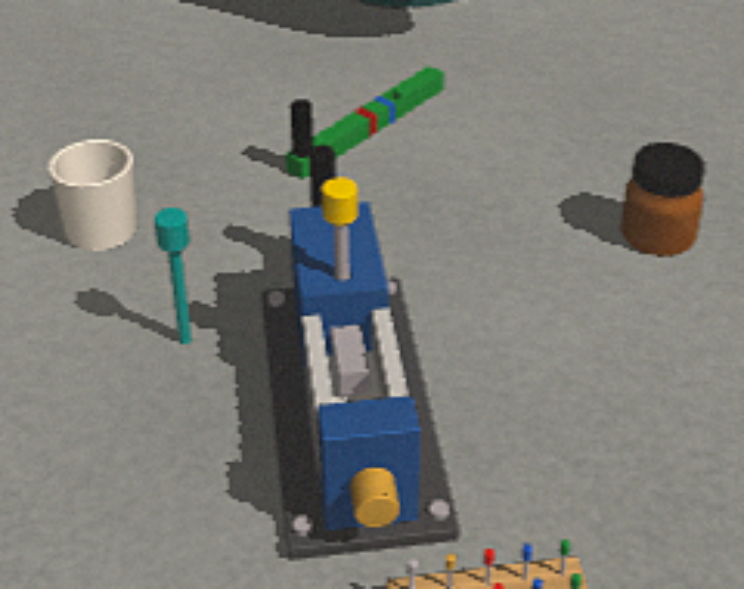

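View pics/crop1.png

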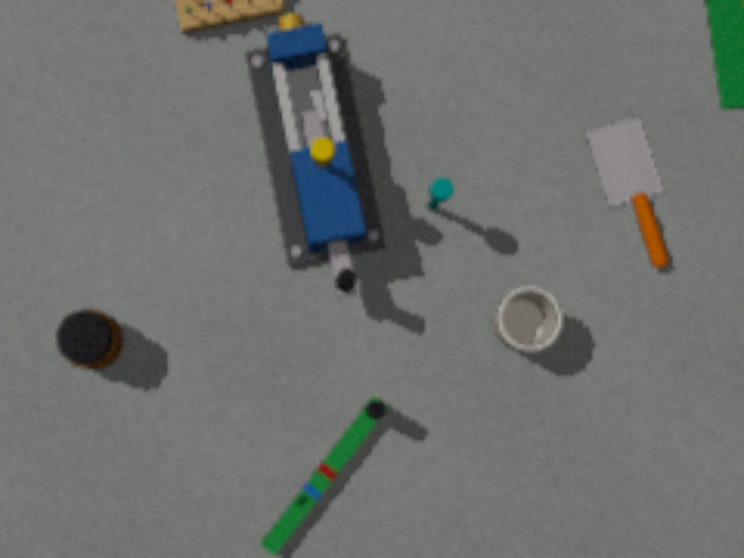

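The scene picture shows these candidates:
- **Knobs:** the yellow knob sits on the press at scene (239,204) and top (254,148). The turquoise look-alike is at scene (186,214) and top (292,161). The yellow pieces on the green mat and the coloured pegs are too small or in the wrong place to be it.
- **Posts:** the black post on the steel rod of the press is at scene (234,196) and top (261,190). The green bar's post is at scene (227,180) and top (271,232).
- **Vessels:** the white pot is at top (320,203) and the jar at top (179,209).

I choose the yellow knob and the post on the press. The crops confirm both.

Run:
```python
from h import *
for n in ['top','scene']:
    z=np.load(n+'0.npz'); im=z['im'];W=cloud(n,z['d']); hsv=cv2.cvtColor(im,cv2.COLOR_RGB2HSV).astype(int)
    H,S,V=hsv[...,0],hsv[...,1],hsv[...,2]
    if n=='top':
        rois={'yk':(slice(138,160),slice(244,268)),'tq':(slice(150,175),slice(280,305)),'pr':(slice(100,200),slice(225,280)),'post':(slice(180,200),slice(250,272)),'gpost':(slice(225,240),slice(262,280))}
    else:
        rois={'yk':(slice(190,220),slice(228,252)),'tq':(slice(200,260),slice(175,200)),'pr':(slice(200,320),slice(205,285)),'post':(slice(185,208),slice(228,242)),'gpost':(slice(165,195),slice(220,232))}
    masks={'yk':(H>20)&(H<35)&(S>150),'tq':(H>80)&(H<98)&(S>120),'pr':(H>105)&(H<125)&(S>120),'post':V<60,'gpost':V<60}
    for k,(a,b) in rois.items():
        m=masks[k][a,b]; P=W[a,b][m]; P=P[~np.isnan(P[:,0])]
        if len(P)==0: print(n,k,'none');continue
        P=P[P[:,2]>30]
        vv,uu=np.nonzero(m)
        zt=np.percentile(P[:,2],90); T=P[P[:,2]>zt-6]
        print(n,k,len(P),'med',np.round(np.median(P,0),1),'ztop',round(zt,1),'topmean',np.round(T.mean(0),1),'px',uu.mean()+b.start,vv.mean()+a.start)
        if k=='pr':
            T=P[(P[:,2]>90)&(P[:,2]<103)]
            print(cv2.minAreaRect(T[:,:2].astype(np.float32)))
            np.save(n+'_prtop.npy',T)
            # guide vs rear
    for l in ['pot','jar']:
        r=[s for s in silhouettes(l,n)][0]
        P=W[r['pixels']];P=P[~np.isnan(P[:,0])]; T=P[P[:,2]>62]
        print(n,l,np.round(T.min(0),1),np.round(T.max(0),1),'circ',cv2.minEnclosingCircle(T[:,:2].astype(np.float32)))
```

```text
top yk 47 med [674.7 -23.9 170.1] ztop 172.6 topmean [675.3 -22.4 170.5] px 253.5531914893617 148.10638297872342
top tq 45 med [ 643.4 -145.3  117.4] ztop 120.9 topmean [ 645.7 -145.6  118.7] px 291.6595744680851 161.14893617021278
top pr 557 med [655.  -17.9  94.5] ztop 97.7 topmean [682.6 -20.3  95.3] px 252.8093587521664 150.95667244367417
((710.0994873046875, -15.438255310058594), (227.66714477539062, 59.9416618347168), 11.409058570861816)
top post 32 med [551.1 -46.5 111.9] ztop 115.7 topmean [553.8 -46.7 113.9] px 259.2207792207792 184.98701298701297
top gpost 25 med [418.1 -78.4  68.5] ztop 70.1 topmean [418.7 -77.7  68.3] px 271.07142857142856 231.92857142857142
top pot [ 481.9 -274.    62. ] [ 548.5 -208.2   75.1] circ ((515.30419921875, -241.58433532714844), 33.754703521728516)
top jar [471.8 201.5  62.3] [524.4 256.9  82.1] circ ((497.63751220703125, 228.92137145996094), 27.95414161682129)
scene yk 155 med [682.9 -22.3 165.7] ztop 171.7 topmean [677.8 -22.1 170.7] px 239.05806451612904 204.2709677419355
scene tq 196 med [ 649.6 -144.8  103.3] ztop 118.8 topmean [ 647.9 -145.7  117.6] px 186.23809523809524 223.47619047619048
scene pr 1710 med [794.2 -10.5  94.6] ztop 96.8 topmean [717.1 -15.   95.7] px 243.91301939058172 257.9418282548476
((710.0398559570312, -15.558204650878906), (232.03199768066406, 59.168643951416016), 11.232623100280762)
scene post 113 med [559.  -48.3 102.8] ztop 114.5 topmean [555.7 -47.  113.2] px 232.59166666666667 193.41666666666666
scene gpost 107 med [425.7 -77.2  59.3] ztop 105.6 topmean [556.1 -53.5 110.5] px 227.152 182.256
scene pot [ 479.6 -274.5   62. ] [ 548.2 -207.9   72.4] circ ((513.2313232421875, -241.32769775390625), 35.54195785522461)
scene jar [469.6 201.2  62.1] [525.7 255.9  77.2] circ ((496.068115234375, 229.533447265625), 29.98822021484375)
```

```bash
cat >> h.py <<'E'
YAW=np.radians(11.3); ux=np.array([np.cos(YAW),np.sin(YAW),0]); uy=np.array([-np.sin(YAW),np.cos(YAW),0])
ORG=np.array([597.3,-38.0,0]); KN=ORG+80*ux; POST=ORG-45*ux; POT=np.array([514.3,-241.5,0])
E
python3 - <<'E'
from h import *
q=down(YAW)
print(KN,POST)
for P in [KN+[0,0,215],KN+[0,0,141],POST+[0,0,74],POST+[0,0,200]-60*ux]: 
    print(solve_ik(P,q))
yp=np.arctan2(POT[1],POT[0]); qt=(R.from_quat(down(yp))*R.from_euler('y',np.radians(12))).as_quat()
print(solve_ik(POT+[-20,10,200],qt))
goto(KN+[0,0,215],q); print(read_clock())
p=read_eef_pos();o=read_orientation()
im,d=grab_frame('wrist'); save('w1.png',im)
c=calibration('wrist');f=192/np.tan(np.radians(c['vfov'])/2)
hsv=cv2.cvtColor(im,cv2.COLOR_RGB2HSV); m=(hsv[...,0]>20)&(hsv[...,0]<35)&(hsv[...,1]>150)&(hsv[...,2]>60)&(d>0)
v,u=np.nonzero(m);dd=d[m];Pc=np.stack([(u-c['cx'])/f*dd,(v-c['cy'])/f*dd,dd],1)
T=np.array(c['tool_from_camera']);Pt=Pc@T[:3,:3].T+T[:3,3];Pw=R.from_quat(o).apply(Pt)+p
near=Pw[(np.abs(Pw-KN)[:,:2]<40).all(1)]
t=near[near[:,2]>near[:,2].max()-5]; print(p,len(near),near[:,2].max(),t.mean(0),t.min(0),t.max(0))
E
```

```text
[675.74917268 -22.32430846   0.        ] [553.17234037 -46.81757649   0.        ]
[-1.16835677e-01  3.73678680e-01  1.00185849e+00 -4.44089210e-16
  1.76605548e+00  1.25673844e+00]
[-1.16835677e-01  3.86506293e-01  1.13049002e+00 -4.44089210e-16
  1.62459634e+00  1.25673844e+00]
[-1.86565375e-01  1.58668403e-01  1.54942885e+00 -4.44089210e-16
  1.43349540e+00  1.18700875e+00]
[-2.31889329e-01 -2.90695325e-02  1.49456548e+00 -4.44089210e-16
  1.67609671e+00  1.14168479e+00]
[-0.55797896 -0.08501037  1.56292413  0.02484384  1.45571256  1.45154895]
3.475
[675.61392765 -23.55771832 215.07019297] 903 173.5927377127079 [675.9193579  -23.93574476 171.42138739] [663.78066975 -35.40374919 168.60834046] [686.89478624 -12.72572775 173.59273771]
```

View pics/w1.png

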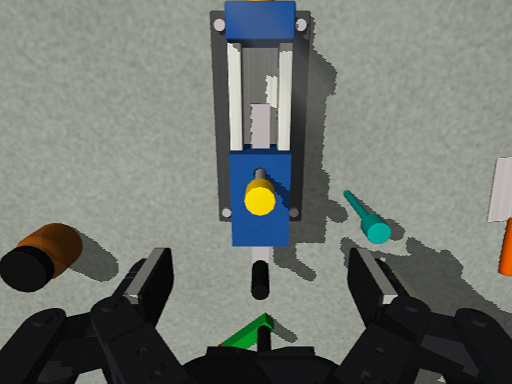

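The wrist picture shows the yellow knob at (260,197), aligned with the press and midway between the open jaws. The turquoise pin is at (375,231), clear of the fingers. Next I go down and grip the knob.

Run:
```python
from h import *
print(read_eef_pos(),read_ft_force())
X=np.array([675.8,-23.2,0])
line_to(X+[0,0,143],max_speed=100); print(read_eef_pos(),read_ft_force())
set_gripper(0.0); hold(0.2)
print(read_eef_pos(),read_ft_force(),read_wrist_torque(),read_width(),read_clock())
```

```text
[675.62245669 -23.56052474 215.08773658] [ 0.25929889  0.52610813 -0.01203674]
[676.27788831 -23.26079389 143.93223399] [1.24819846 0.72455789 0.30867616]
[676.06768841 -23.26063206 143.5886768 ] [0.1525763  0.21015896 4.03770654] [ 0.04096795 -0.03783692 -0.07089554] 0.0028193641663151166 5.3583
```

Run:
```python
from h import *
im,d=grab_frame('wrist'); im2,d2=grab_frame('scene')
save('w2.png',np.hstack([cv2.resize(im,(400,300)),cv2.resize(im2[120:300,130:370],(400,300))]))
```

```text
(no output)
```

View pics/w2.png

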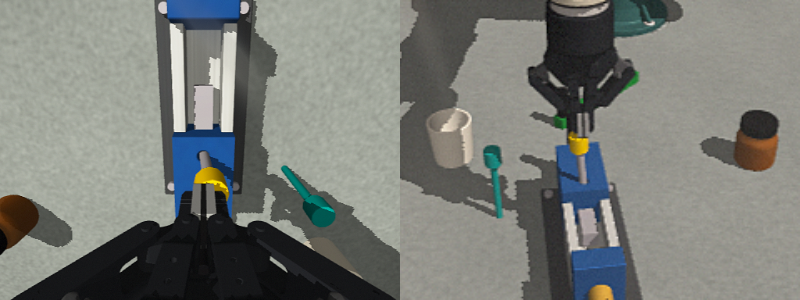

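```bash
cat >> h.py <<'E'
def wcloud(d,p,o):
    c=calibration('wrist');f=192/np.tan(np.radians(c['vfov'])/2)
    v,u=np.mgrid[0:384,0:512]
    Pc=np.stack([(u-c['cx'])/f*d,(v-c['cy'])/f*d,d],-1)
    T=np.array(c['tool_from_camera']);Pt=Pc@T[:3,:3].T+T[:3,3]
    Pt[d<=0]=np.nan
    return Pt, (R.from_quat(o).as_matrix()@Pt[...,None])[...,0]+p
E
python3 - <<'E'
from h import *
p=read_eef_pos();o=read_orientation()
im,d=grab_frame('wrist'); ims,ds=grab_frame('scene')
Pt,Pw=wcloud(d,p,o)
c=calibration('wrist');f=192/np.tan(np.radians(c['vfov'])/2)
T=np.linalg.inv(np.array(c['tool_from_camera']))
for z in [0,-19]:
    q=T@np.array([0,0,z,1]); print('tcp px',q[0]/q[2]*f+c['cx'],q[1]/q[2]*f+c['cy'],q[2])
hsv=cv2.cvtColor(im,cv2.COLOR_RGB2HSV)
def ym(h): return (h[...,0]>18)&(h[...,0]<35)&(h[...,1]>150)
m=ym(hsv); k=Pw[m]; k=k[(np.abs(k-[676,-23,160])<45).all(1)]
print('knob wrist',np.round([k.min(0),k.max(0),np.median(k,0)],1))
h2=cv2.cvtColor(ims,cv2.COLOR_RGB2HSV);W=cloud('scene',ds);m=ym(h2);k=W[m]; k=k[(np.abs(k-[676,-23,160])<45).all(1)]
print('knob scene',np.round([k.min(0),k.max(0),np.median(k,0)],1))
print('scene tcp px',w2px('scene',p),w2px('scene',p+[0,0,19]))
save('w3.png',cv2.resize(im[190:340,180:340],(640,600)))
save('s3.png',cv2.resize(ims[150:250,190:290],(600,600)))
for r in range(200,300,8): print(r,np.round(Pt[r,262],1))
E
```

```text
tcp px 259.1708237342105 225.86949022237664 188.31467548074994
tcp px 259.09147241137555 240.7613132882777 170.3165897242287
knob wrist [[674.3 -40.9 128. ]
 [688.8 -17.1 190.4]
 [685.8 -28.8 166. ]]
knob scene [[669.3 -39.2 147.6]
 [689.7 -16.3 172.1]
 [685.1 -28.  162.6]]
scene tcp px (np.float64(239.0513875464393), np.float64(210.89285999563012), np.float64(855.5619946050406)) (np.float64(238.85908713899997), np.float64(203.5971684454307), np.float64(844.624299935257))
200 [ 3.4  2.  35.7]
208 [ 3.4  1.9 20.6]
216 [ 9.9  1.7 -7.5]
224 [  9.6   1.6 -17.6]
232 [  9.5   1.5 -27.2]
240 [ 11.    1.5 -38.6]
248 [ 11.1   1.4 -46.5]
256 [ 10.9   1.4 -53.1]
264 [ 11.    1.3 -59.6]
272 [ 11.2   1.3 -65.7]
280 [  7.9   1.3 -66.3]
288 [  3.1   1.3 -65. ]
296 [ -0.4   1.3 -65.5]
```

View pics/w3.png

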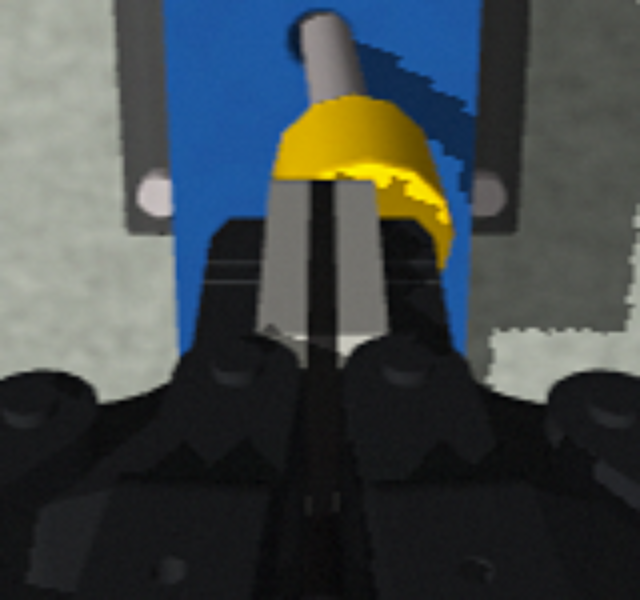

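View pics/s3.png

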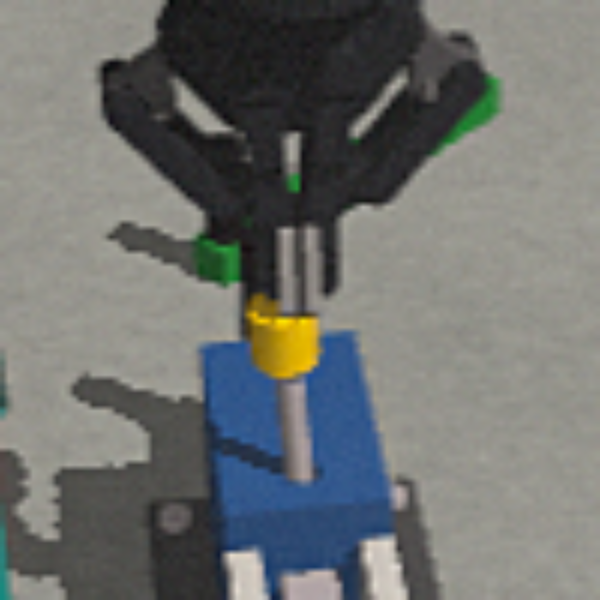

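Run:
```python
from h import *
p=read_eef_pos();o=read_orientation()
im,d=grab_frame('wrist'); ims,ds=grab_frame('scene')
Pt,Pw=wcloud(d,p,o); W=cloud('scene',ds)
for u in (252,256,260,264,268):
  print(u,[ (r,im[r,u].tolist(),np.round(Pt[r,u],1).tolist()) for r in range(226,250,4)])
for r in range(184,218,3): print(r,[(ims[r,u].tolist(),np.round(W[r,u],0).tolist()) for u in (238,242)])
```

```text
252 [(226, [217, 176, 0], [5.6, -4.1, -11.9]), (230, [219, 176, 0], [5.4, -4.0, -16.6]), (234, [185, 146, 0], [5.4, -3.8, -21.4]), (238, [115, 114, 109], [10.8, -3.4, -36.1]), (242, [113, 113, 107], [10.7, -3.3, -40.1]), (246, [116, 115, 110], [11.1, -3.2, -44.7])]
256 [(226, [218, 176, 0], [7.6, -1.7, -16.0]), (230, [219, 176, 0], [7.6, -1.7, -21.0]), (234, [180, 144, 0], [7.2, -1.6, -25.0]), (238, [109, 108, 104], [11.1, -1.5, -36.7]), (242, [111, 109, 105], [11.4, -1.4, -41.2]), (246, [100, 98, 96], [10.7, -1.4, -43.9])]
260 [(226, [214, 171, 0], [9.7, 0.5, -20.3]), (230, [217, 174, 0], [9.1, 0.5, -24.0]), (234, [227, 195, 0], [8.4, 0.5, -27.1]), (238, [18, 17, 19], [11.1, 0.5, -36.7]), (242, [18, 19, 19], [10.7, 0.5, -40.1]), (246, [18, 18, 19], [10.5, 0.5, -43.5])]
264 [(226, [201, 161, 0], [9.7, 2.7, -20.4]), (230, [201, 160, 0], [10.1, 2.6, -26.0]), (234, [128, 100, 0], [8.3, 2.6, -27.0]), (238, [105, 106, 101], [11.0, 2.5, -36.5]), (242, [104, 102, 99], [10.9, 2.4, -40.4]), (246, [87, 87, 84], [10.5, 2.4, -43.6])]
268 [(226, [187, 148, 0], [10.7, 4.8, -22.4]), (230, [208, 165
[... 534 characters left out ...]
197.0])]
196 [([143, 135, 131], [687.0, -23.0, 190.0]), ([144, 139, 135], [686.0, -16.0, 189.0])]
199 [([146, 139, 135], [686.0, -24.0, 182.0]), ([146, 145, 139], [684.0, -16.0, 181.0])]
202 [([73, 66, 65], [685.0, -24.0, 173.0]), ([101, 92, 75], [679.0, -16.0, 169.0])]
205 [([213, 166, 3], [688.0, -24.0, 168.0]), ([216, 171, 31], [679.0, -17.0, 162.0])]
208 [([214, 167, 24], [688.0, -24.0, 160.0]), ([221, 174, 17], [683.0, -16.0, 157.0])]
211 [([218, 172, 10], [687.0, -24.0, 152.0]), ([45, 74, 130], [615.0, -22.0, 96.0])]
214 [([155, 145, 149], [681.0, -25.0, 140.0]), ([43, 83, 139], [626.0, -21.0, 96.0])]
217 [([141, 132, 132], [681.0, -25.0, 131.0]), ([46, 85, 142], [637.0, -21.0, 96.0])]
```

Run:
```python
from h import *
print(read_eef_pos(),read_ft_force(),read_clock(),read_width())
p=read_eef_pos()
line_to([p[0],p[1],215],max_speed=150)
p=read_eef_pos();o=read_orientation()
im,d=grab_frame('wrist'); Pt,Pw=wcloud(d,p,o); save('w4a.png',im)
m=(Pt[...,2]<20)&(np.abs(Pt[...,0])<14); q=Pt[m]; print('shut tip z',np.nanpercentile(q[:,2],[99,99.9,100]))
set_gripper(1.0)
im,d=grab_frame('wrist'); Pt,Pw=wcloud(d,p,o); save('w4.png',im)
m=(Pt[...,2]<20)&(np.abs(Pt[...,0])<14)&(np.abs(Pt[...,1])>30); q=Pt[m]; print('open tip z',np.nanpercentile(q[:,2],[99,99.9,100]))
print(read_width(),read_ft_force(),read_clock())
hsv=cv2.cvtColor(im,cv2.COLOR_RGB2HSV);m=(hsv[...,0]>18)&(hsv[...,0]<35)&(hsv[...,1]>150); k=Pw[m]; k=k[(np.abs(k-[676,-23,160])<45).all(1)];k=k[k[:,2]>168]
print('knob',np.round([k.min(0),k.max(0),np.mean(k,0)],1))
save('w4b.png',np.hstack([cv2.resize(cv2.imread('pics/w4a.png')[...,::-1],(400,300)),cv2.resize(im,(400,300))]))
```

```text
[676.04184218 -23.21929613 143.52179248] [0.38625963 0.64563213 5.07679937] 5.6583 0.003058382722885038
shut tip z [-39.42946826 -33.77416968 -32.1154592 ]
open tip z [-46.03136473 -42.31648619 -40.87588803]
0.9993178061481446 [-0.00134299  0.12265746 -0.3511594 ] 7.175
knob [[663.5 -40.2 168. ]
 [686.7 -17.7 172.1]
 [675.6 -28.8 169.8]]
```

View pics/w4b.png

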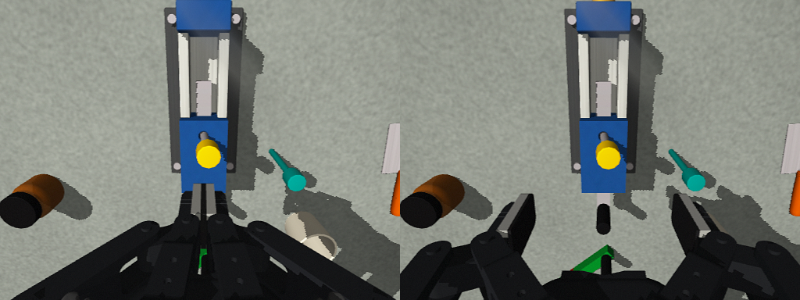

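The fingers closed above the knob. Both cameras put the real fingertip end about 30 mm short of the reported TCP: wrist −32 mm shut, scene 174 against a TCP of 143.6. The knob top is still at 172, leaning about 5 mm in the socket. I'll correct for this measured offset with TCP z = 111, which still clears the guide top even if I'm wrong, and guard the descent with a force limit.

Run:
```python
from h import *
X=np.array([675.8,-23.6,0])
print(line_to(X+[0,0,111],max_speed=100,until_force=8), read_eef_pos(),read_ft_force())
set_gripper(0.0); hold(0.2)
print(read_eef_pos(),read_ft_force(),read_wrist_torque(),read_width(),read_clock())
im,d=grab_frame('wrist'); im2,d2=grab_frame('scene')
save('w5.png',np.hstack([cv2.resize(im[150:350,150:370],(400,364)),cv2.resize(im2[140:260,180:300],(364,364))]))
```

```text
False [676.48384584 -23.66289451 112.25736381] [-0.35614603  0.9973682  -0.54124301]
[675.93411661 -23.42947056 111.34036934] [-1.48534448  1.03566732  1.47615967] [0.17411866 0.04458637 0.01662898] 0.2607702838208573 9.1667
```

View pics/w5.png

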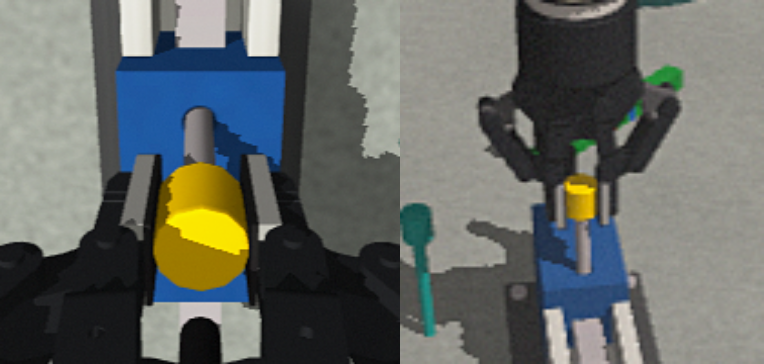

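The right-hand view shows the knob gripped across its middle, with width 0.26 (about 22–24 mm) and small side forces. Next I lift it straight up.

Run:
```python
from h import *
p=read_eef_pos()
line_to([p[0],p[1],165],max_speed=60); print(read_eef_pos(),read_ft_force(),read_width())
line_to([p[0],p[1],195],max_speed=120); print(read_eef_pos(),read_ft_force(),read_width(),read_clock())
im,d=grab_frame('wrist'); im2,d2=grab_frame('scene')
save('w6.png',np.hstack([cv2.resize(im,(400,300)),cv2.resize(im2[100:280,130:370],(400,300))]))
```

```text
[675.60118348 -23.39950053 164.28574719] [ 0.31806027 -0.21613079 -0.85742181] 0.26185668603123485
[676.31831658 -23.47246997 195.70353754] [ 0.15845855 -0.29632072 -1.66110981] 0.2641137341874632 10.7167
```

View pics/w6.png

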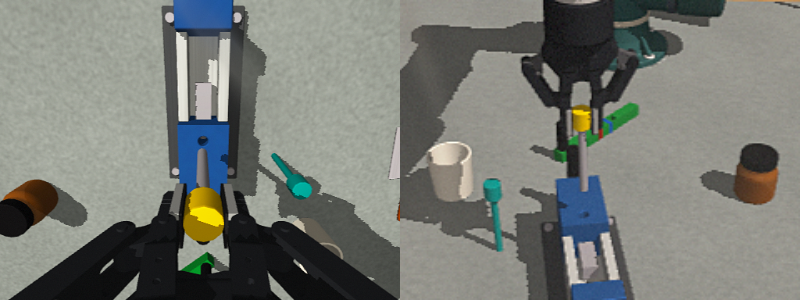

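Run:
```python
from h import *
yp=np.arctan2(POT[1],POT[0]); r=np.array([np.cos(yp),np.sin(yp),0]); qt=(R.from_quat(down(yp))*R.from_euler('y',np.radians(12))).as_quat()
zt=R.from_quat(qt).apply([0,0,1]); print(zt)
tip=POT-8*r
A=tip+[0,0,125]-58.3*zt
goto(A,qt); hold(0.3); print(A,read_eef_pos(),read_width(),read_clock())
im,d=grab_frame('top'); im2,d2=grab_frame('scene')
save('w7.png',np.hstack([cv2.resize(im[150:260,250:390],(400,314)),cv2.resize(im2[120:260,90:270],(400,311))[:,:] if 0 else cv2.resize(im2[120:260,90:270],(400,314))]))
```

```text
[ 0.18819613 -0.08837131 -0.9781476 ]
[ 496.08677868 -232.94761239  182.02600512] [ 496.85708503 -232.44717576  181.96987231] 0.26179603576871907 12.2
```

View pics/w7.png

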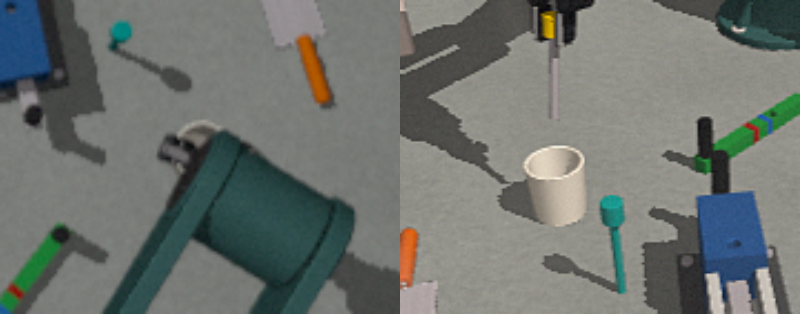

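Run:
```python
from h import *
yp=np.arctan2(POT[1],POT[0]); r=np.array([np.cos(yp),np.sin(yp),0])
p=read_eef_pos();zt=R.from_quat(read_orientation()).apply([0,0,1])
print('tip pred px',w2px('scene',p+58.3*zt), 'rim centre',w2px('scene',POT+[0,0,70]))
tip=POT-8*r
B=tip+[0,0,8]-58.3*zt
print(line_to(B+[0,0,45],max_speed=100,until_force=6),read_eef_pos(),read_ft_force())
print(line_to(B,max_speed=50,until_force=5),B,read_eef_pos(),read_ft_force(),read_width(),read_clock())
im2,d2=grab_frame('scene'); save('w8.png',cv2.resize(im2[120:260,90:270],(720,560)))
```

```text
tip pred px (np.float64(158.01451096232628), np.float64(172.43687922515346), np.float64(1014.7549037825474)) rim centre (np.float64(158.82994877903155), np.float64(192.10820178808044), np.float64(1041.0019031214536))
False [ 496.60802706 -233.3042015   110.88483546] [ 0.72462593 -0.28795038 -0.23543499]
False [ 496.09230766 -232.96763511   65.02887401] [ 496.42977089 -233.17135771   65.48853564] [0.1592555  0.19424106 0.10257683] 0.25901917088326765 14.2167
```

View pics/w8.png

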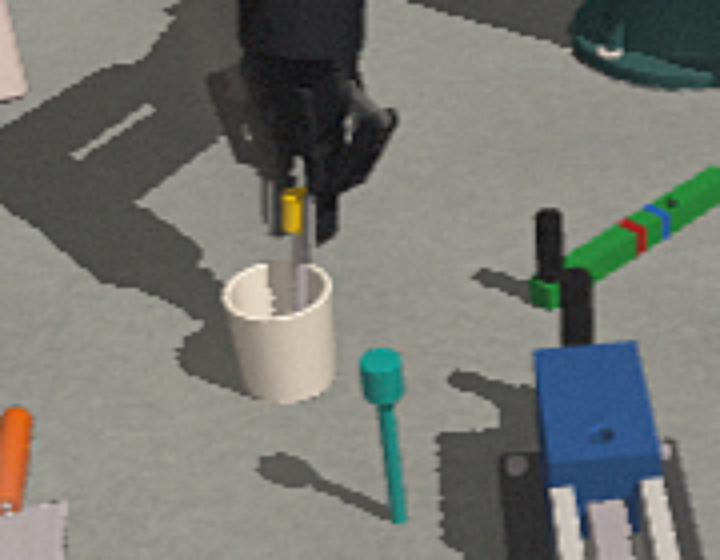

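The picture shows the shaft inside the pot (rim at about (277,290) in the crop) and the knob still held above it, with no contact force. Next I release and back off along the tool axis.

Run:
```python
from h import *
print(read_clock(),read_eef_pos(),read_width())
p=read_eef_pos();zt=R.from_quat(read_orientation()).apply([0,0,1])
line_to(p+1.5*zt,max_speed=20,until_force=4)
set_gripper(1.0); hold(0.3)
p=read_eef_pos()
line_to(p-110*zt,max_speed=130); print(read_clock(),read_width(),read_ft_force())
im2,d2=grab_frame('scene'); save('w9.png',cv2.resize(im2[120:260,90:270],(720,560)))
```

```text
14.2667 [ 496.42981356 -233.20061423   65.55173255] 0.2614825719183795
16.45 0.9985525854093521 [ 0.41779276 -0.52804551 -0.00986296]
```

View pics/w9.png

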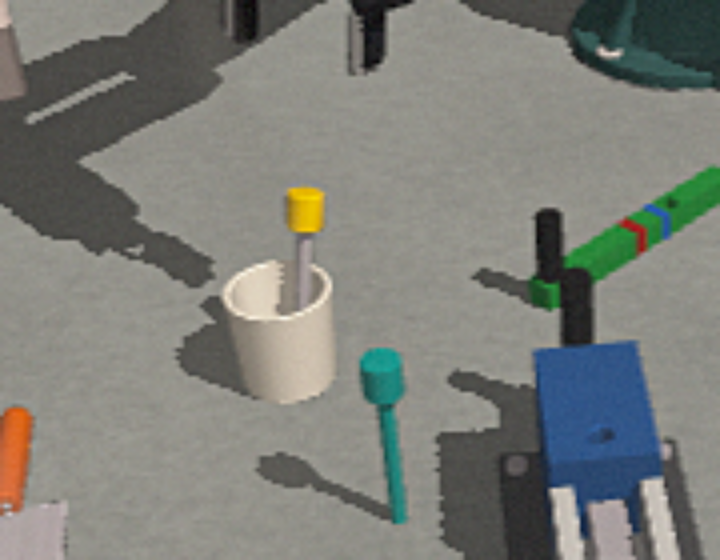

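The pin with its yellow knob stands leaning in the pot at (300,240) and the pot hasn't moved. Next is the grip post.

Run:
```python
from h import *
q=down(YAW)
goto(POST+[0,0,150],q); hold(0.2)
p=read_eef_pos();o=read_orientation()
im,d=grab_frame('wrist'); Pt,Pw=wcloud(d,p,o); save('w10.png',im)
m=(im.max(-1)<60)&(np.abs(Pw-np.r_[POST[:2],117])<[20,20,8]).all(-1)
k=Pw[m]; print(p,len(k),np.round([k.min(0),k.max(0),k.mean(0)],1),read_clock())
# press yaw from guide top
hsv=cv2.cvtColor(im,cv2.COLOR_RGB2HSV);m=(hsv[...,0]>105)&(hsv[...,0]<125)&(hsv[...,1]>120)&(np.abs(Pw[...,2]-96.5)<5)
k=Pw[m]; k=k[k[:,0]<720]; print(cv2.minAreaRect(k[:,:2].astype(np.float32)))
```

```text
[552.73928585 -48.42343619 150.54935539] 544 [[543.5 -57.5 109.1]
 [562.4 -38.9 116.4]
 [553.8 -48.2 114.1]] 17.55
((621.4302978515625, -34.83641815185547), (128.7947540283203, 60.22673416137695), 11.117573738098145)
```

View pics/w10.png

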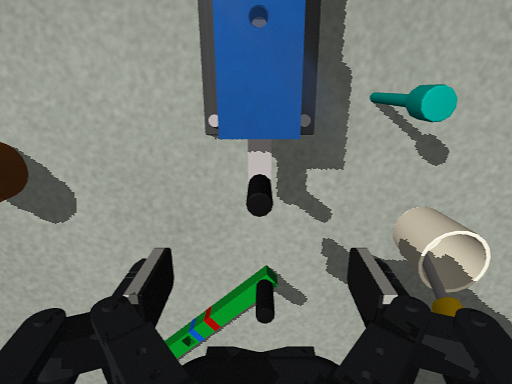

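The wrist view shows the post on the steel rod at (260,195), centred between the jaws. The green bar's post at (265,300) is separate.

Run:
```python
from h import *
X=np.array([553.5,-47.6,0])
print(line_to(X+[0,0,46],max_speed=90,until_force=8), read_eef_pos(),read_ft_force())
hold(0.2);set_gripper(0.0); hold(0.3)
print(read_eef_pos(),read_ft_force(),read_wrist_torque(),read_width(),read_clock())
im,d=grab_frame('wrist'); im2,d2=grab_frame('scene')
save('w11.png',np.hstack([cv2.resize(im,(400,300)),cv2.resize(im2[120:260,150:330],(386,300))]))
```

```text
False [554.19271329 -47.73169627  46.91735447] [-0.50498877  0.09588722  0.42803399]
[553.489809   -47.58396658  46.13087718] [-0.34892899  0.10177803  1.27565243] [-0.00633714  0.14135114 -0.01755547] 0.2185026426353301 19.975
```

View pics/w11.png

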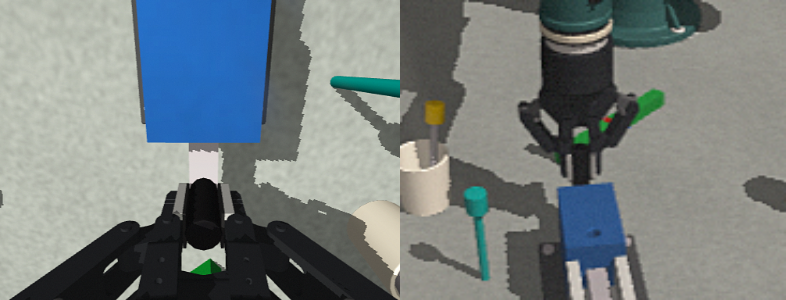

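Post gripped: width 0.22 is about 19–20 mm, and the wrist view shows it between the pads. Now I draw the rod slowly along the bore, aiming for 52–53 mm, and stop at 30 mm to check.

Run:
```python
from h import *
d=np.array([np.cos(np.radians(11.25)),np.sin(np.radians(11.25)),0])
p=read_eef_pos(); np.save('p0.npy',p)
print(line_to(p-30*d,max_speed=30,until_force=15),read_eef_pos(),read_ft_force(),read_wrist_torque(),read_width(),read_clock())
print(line_to(p-52.5*d,max_speed=25,until_force=15)); hold(0.3); e=read_eef_pos()
print(e,(p-e)@d,read_ft_force(),read_wrist_torque(),read_width(),read_clock())
im,dd=grab_frame('wrist'); im2,d2=grab_frame('top'); np.savez('w12.npz',im=im,d=dd,p=e,o=read_orientation())
save('w12.png',np.hstack([cv2.resize(im[80:300,140:380],(436,400)),cv2.resize(im2[120:240,200:310],(360,400))]))
```

```text
False [523.6144141  -53.5092538   46.07419891] [-1.05216308  0.4949177   0.92232681] [0.01768605 0.06606386 0.00752884] 0.21301206269152606 21.225
False
[501.52862382 -57.92172815  46.06594895] 52.96442696281477 [-2.37960378 -0.22322167  1.21934507] [-0.02995194  0.3062864  -0.05958243] 0.2197947771831512 22.575
```

View pics/w12.png

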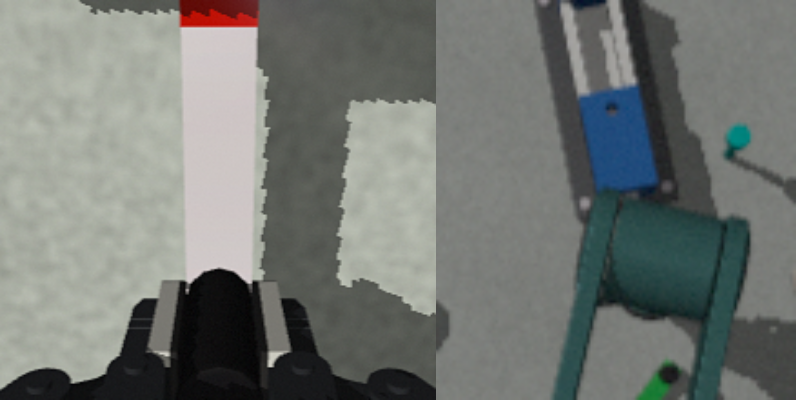

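Run:
```python
from h import *
z=np.load('w12.npz'); im=z['im']; Pt,Pw=wcloud(z['d'],z['p'],z['o'])
hsv=cv2.cvtColor(im,cv2.COLOR_RGB2HSV)
red=((hsv[...,0]<8)|(hsv[...,0]>172))&(hsv[...,1]>150)&(np.abs(Pw[...,2]-65)<8)
k=(Pw[red]-np.r_[597.3,-38.5,0])@ux; print('red in press x',np.percentile(k,[1,99]),red.sum())
bl=(hsv[...,0]>100)&(hsv[...,0]<130)&(hsv[...,1]>120)
print('blue z<85 count',(bl&(Pw[...,2]<80)).sum(),'top front x',np.percentile((Pw[bl&(np.abs(Pw[...,2]-96)<6)]-np.r_[597.3,-38.5,0])@ux,[1]))
save('w13.png',cv2.resize(im[0:120,180:340],(800,600)))
im2,d2=grab_frame('scene'); save('s13.png',cv2.resize(im2[120:320,60:460],(800,400)))
for l in ['pot','jar','cast']:
    s=silhouettes(l,'scene'); print(l,[(round(a['conf'],2),np.round(a['point'])) for a in s[:2]])
```

```text
red in press x [-19.65803605  -9.84511635] 938
blue z<85 count 1165 top front x [-0.92750142]
pot [(0.84, array([160., 200.]))]
jar [(0.74, array([347., 202.]))]
cast [(0.66, array([418., 249.]))]
```

View pics/w13.png

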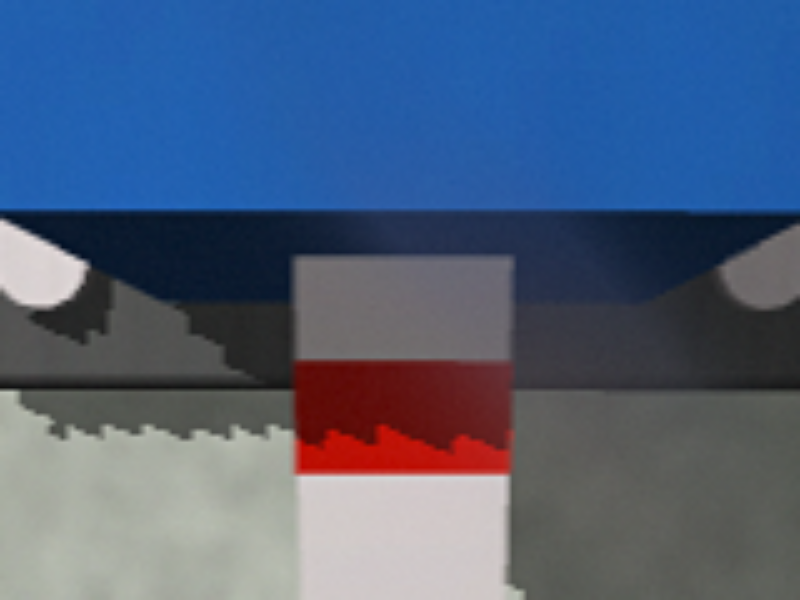

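View pics/s13.png

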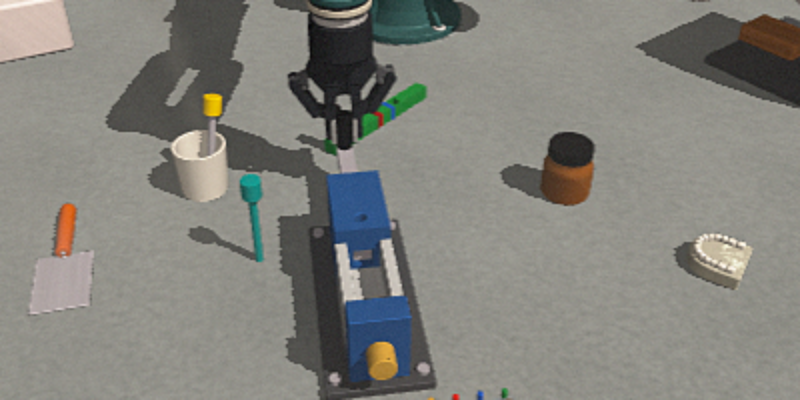

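The close-up shows the whole red band outside at (403,415) with about 9 mm of bare steel between it and the guide face. No blue band shows. The scene view shows the pin in the pot and everything else in place.

Run:
```python
from h import *
hold(0.3); print(read_eef_pos(),read_ft_force(),read_width(),read_clock()); job_done()
```

```text
[501.91630867 -57.82988262  46.028187  ] [-2.69665168 -0.65226435  1.01044536] 0.21981672378538858 23.175
the job is handed in; nothing more can be done
```

The job is done and handed in at 23.2 s of the 58 s allowed. The lock pin stands leaning in the white pot, and the piston rod is drawn out about 52.6 mm with the post still gripped.

- **Rod position:** in the last wrist picture the whole red band is outside, 10 to 20 mm in front of the guide's face. About 9 mm of bare steel shows behind it and no blue band is visible.
- **Grip:** the opening reads 0.22, which fits the 20 mm post, and the force at the wrist is under 3 N.
- **Other things:** the pot, jar and cast were found within about 2 pixels of where they started. I checked the knife only by eye, and it looked unmoved.

**What went wrong:** my first grasp missed and the fingers closed on top of the knob with about 5 N, leaning the pin slightly in its socket. Both fixed checks, the wrist and scene cameras, put the real fingertips about 30 mm short of the reported TCP, which disagrees with the stated tool frame. I corrected for that offset, and both later grasps held.

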